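# Change the tap head over to the fresh keg

### The arm

A 6-joint arm with a two-finger parallel gripper is mounted at the origin on the work surface. World frame = base frame: x ahead of the robot, y to its left, z up, the work surface at z = 0. Lengths are in mm, angles in degrees, forces in N, time in s.
With the tool pointing down it reaches from about 350 to 850 mm from the base axis. Payload 8.1 kg.
Tool frame: the origin (TCP) lies at the very end of the fingers, on their centre line; the grasp point (between the pads) lies 19 mm behind it; z points along the fingers, y is the direction in which the jaws open and shut (so a half turn about z gives the same grasp; the last joint's range is limited). The gripper opens to 85 mm and grips with 20 to 120 N. Pads are 22 mm wide; open, the fingers measure 114 mm over their backs; the gripper's body (76 mm by 85 mm) begins 54 mm behind the grasp point. The pads swing forward as they close: fully open they stand 13 mm farther back than shut.
Start: joints at [62.888, 7.471, 85.268, -0, 87.261, -4.893], TCP at [226.871, 555.459, 231.292] pointing down, gripper open.
Joint ranges: [-169.43, 169.43], [-51.17, 129.36], [1.28, 143.12], [-76.62, 256.62], [0, 156.53], [-152.29, 152.29]. Speed limits (degrees/s): [136.94, 136.94, 159.86, 180, 180, 180].

### API

Orientations are given as [roll, pitch, yaw] about the fixed x, y, z axes, in that order (R = Rz(yaw) Ry(pitch) Rx(roll)).
In Python, from bench import r gives the robot as it stands.
- The arm moves only by the shell command python3 -m crank 'ROWS' [OPENING] [FORCE]. ROWS is JSON, a list that holds one entry, the list of rows, each a list of 6 numbers: the shift along the tool's x, y, z in m, then the turn, a rotation vector about the tool's x, y, z in rad. A call has 1 to 10 rows; each row is the pose to reach, as a shift and turn from the pose measured when the call began, along the tool's axes at that moment; what a row does not reach only later rows make up. A row lasts 1/8 s, in which the tool goes at most 62.5 mm and 10.7 degrees, less where a joint would pass 70% of its speed; a pose out of reach is approached as far as the arm can. A call with a gripper value outside its range is refused whole. OPENING is the closure, from 0 (fully open) to 1 (shut), set as the call begins (- or left out, the last holds). The fingers move at their own pace and stop on an object; FORCE is the grip in N (left out, the last holds). Time passes only in rows, so rows that repeat a pose let the fingers close. It gives the time, the measured TCP pose, the force and the opening at its end, in the units of the state.
- r.sense(): the state, without advancing time (a new reading comes with each control period).
- r.snapshot(name): name is "scene" or "top" or "wrist"; returns (picture, depth): 384x512x3 uint8, blue, green, red; 384x512 float32, mm along the optical axis (not along the pixel's ray), 0 where there is no reading.
- r.get_calibration(name): a dict with "mtx" (3x3 intrinsics, pixels), "k1" (the pictures are not rectified: a ray, as slopes to the right and down, at radius r is drawn at 1 + k1 r^2 times it, then the intrinsics apply), "cam_to_world" (4x4, takes a point from camera to world coordinates). Camera axes: x right, y down, z forward; pixel columns grow to the right and rows downward; lengths in mm; the calibration is good to about 2 mm. A picture is of the moment at which its call begins: read the wrist's pose just before it. get_calibration takes no time and is no camera call; for the wrist camera it gives the pose at the moment of the call.
- r.hand_in(): hands the job in, once; it reports no verdict.
Trained networks look in the newest picture that a camera, given by its name, has taken for a name from the list of things; names that differ only in an ending like _2 or _b are one class to them, and where a whole thing is asked for, a point or a joint stands for the part that bears it (a point fixed in the world has none). Each returns a list of dicts, best first, with "conf" (0 to 1); they miss things now and then, are a little off and sometimes report something else, mostly with a low value. They report only what shows in the picture. A call takes as long as a camera call. They do not tell look-alikes from the thing itself.
- r.look_for(thing, camera): "extent" ([left, top, right, bottom] in pixels, round what is visible of it).
- r.landmark_of(thing, camera): "pixel" ([column, row] in pixels: a listed point, or the origin of a listed thing).
The state is a dict: "time": time; "joint_pos": joint angles; "qd": joint speeds; "joint_efforts": joint torques, N m; "tool_pos": TCP position; "tcp_rot": TCP orientation; "ft_force": force on the tool from outside, world axes, zero at the start; "wrist_torque": the same for the moment, N m; "finger_gap": finger opening in mm.
Only numpy, scipy, OpenCV 4.12 (cv2) and the standard library are available. Lean on these libraries where they do the work, as an engineer would, in place of code of your own. Each camera call takes 0.05 s, during which the arm holds its last target.

### The job

The cold-brew keg with the tap on it is empty: hold in the release button on the side of the tap head while you pull the head straight up off the keg, then slide it over the bare post of the fresh keg, spout out over that keg's drip tray, turn it gently until its slot drops over the post's key (never quite in the same place) and press it down until it clicks home. It is plastic, so do not force it: never pull hard on a catch that still holds, and press no harder than the click needs. Leave the cup and everything else on the counter where it stands.

Things in the scene. Friction and masses are not known exactly. Their poses are not given: they have to be found in the camera images.
- tap_head: black tap head, 0.2 kg, clipped on keg_old at the start. Origin: centre of its underside (rim of the steel skirt); z up, -x the way the spout points, +y its left side, with the release button. A block 46 mm (x) by 48 mm (y) from 14 to 48 mm above the origin, flat sides at y = +-24 mm; round top cap 41 mm across, up to 53 mm; skirt below, 45 mm across
- release (a joint): release button travel in m: 0 out (it springs back), 0.0055 fully in; from about 0.004 both catches are clear of the post's lip. Spring 2.6 N plus 1.2 N per mm, and some 4 N of rubbing while the catches carry load; pulling upward loads them more
- button_face (a point): centre of the steel button's outer face (17 mm wide, 14 mm high): 30 mm left (+y) of the head's axis, 29 mm above the head's origin; pressed fully in, 24.5 mm from the axis. A pinch across it and the opposite side face is 54 mm wide, 48.5 mm with the button fully in and then centred on the head's axis
- head_top (a point): centre of the flat top of the tap head, 53 mm above its origin. A small flat tap paddle, top 56 mm above the origin, lies in front of it (x -55 to -25 mm)
- head_slot (a point): mouth of the slot at the back (+x) of the head's skirt, 22 mm behind the axis at the height of the origin: 7.5 mm wide, 14 mm high. It must drop over the post's key; until it does, the skirt's rim stops on the key, 10 mm above the collar
- spout_end (a point): lower end of the spout, 74 mm in front of the head's axis, 8 mm below its origin; the 13 mm tube leaves the head's front 37 mm above the origin
- bore (a point): in the axis of the tap head at the depth of its two catches (front and back), 19.5 mm above its origin. The bore is 31.5 mm wide, 36 mm deep. Pushed on with the button free, the catches ride over the post's cone and lip (push 12 to 18 N, from 13 mm above the collar) and snap under the lip when the head's origin is under 2 mm above the collar
- catch_front: the front one of two small steel catches in the head's bore, tip 12 mm from the head's axis when engaged, 15.5 mm and more when the button is in. Origin as tap_head
- catch_back: the back one of the two catches, likewise. Origin as tap_head
- keg_old: the empty keg, which carries the tap head at the start: steel, 104 mm across, fixed in a stand with foot plate 124 mm wide that reaches 155 mm to the front. Origin on its axis at counter height, z up, -x to the front, over its drip tray. Shoulder 146 mm, collar 160 mm high
- keg_old_seat (a point): centre of keg_old's collar, on the axis, 160 mm above the counter; axes as keg_old. The clipped head's origin rests 2 mm above it; the head bottoms on it
- collar_new: keg_new's collar, a steel disc 49 mm across round the post, its top the face the head bottoms on. Origin there, on the axis; axes as keg_new. It carries a hand-set keyed ring: a key 5 mm wide and 10 mm high stands on it behind the post, 14 to 24 mm from the axis, anywhere within 30 degrees either side of straight back (+x); the ring is tight and does not turn
- keg_new: the fresh keg, with a bare coupling post; same make, sizes, stand and axes as keg_old
- keg_new_seat (a point): centre of keg_new's collar, on the axis, 160 mm above the counter; axes as keg_new. On it stands the post, 30 mm across: groove, lip at 23 to 25.5 mm, cone narrowing to 22 mm at 33.5 mm. The head's origin, clipped, stands 2 mm above this point (it bottoms at 0); slid on with the button held in and let go, the valve pin lifts it to about 6 mm, not clipped
- keg_new_post (a point): top of keg_new's post, on the axis, 33.5 mm above the collar. Its white valve pin, 9 mm across, stands 8.5 mm proud and pushes the head up with 3.2 N plus 0.8 N per mm once its origin is under 6 mm above the collar. 
- cup: the kraft paper cup, 64 mm across, 85 mm tall, standing on keg_new's drip tray; origin under its centre
- dust_cap: a black plastic dust cap, 38 mm across, 19 mm tall, lying between the two stands; origin under its centre
- milk_jug: a steel milk jug, 80 mm across, 100 mm tall, with a handle; origin under its centre
- tamper: a dark steel tamper, 58 mm foot, 80 mm tall, standing on its foot; origin under its centre
- cup_stack: a stack of kraft paper cups, 82 mm across, 135 mm tall; origin under its centre
- syrup: a closed amber syrup bottle, 68 mm across, 200 mm tall; origin under its centre
- bean_jar: a closed jar of coffee beans, 84 mm across, 120 mm tall; origin under its centre
- lid_stack: a stack of black cup lids, 86 mm across, 36 mm tall; origin under its centre
Things that resemble listed ones, but are neither listed nor needed, are in the scene too. Leave any blue or orange look-alike of the tap_head alone.

How it is judged:
By the outcome, as a careful person would: the job done as asked, in the order asked, and still so for the second after the job is handed in, with the robot touching nothing.
It also fails if it takes over 70 s, if anything falls off the work surface, if the arm or the gripper's body presses on something with over 40 N, if the wrist force passes 120 N, or if a joint passes its speed limit or range.

## Working session

There is one attempt and no reset: what is moved stays moved. The work goes in short steps, Python scripts to look and compute and a shell command to move; the robot and the scene stay as the last step left them, time stands still between calls to the robot, and variables do not carry over. Pictures are saved under pics/ and viewed, and the job is handed in when it is done.

```bash
ls; mkdir -p pics; python3 - <<'E'
from bench import r
import cv2
print(r.sense())
for n in("scene","top","wrist"):
    p,d=r.snapshot(n); cv2.imwrite(f"pics/{n}0.png",p)
    c=r.get_calibration(n); print(n,c)
E
```

```text
pics
{'time': 0.0, 'joint_pos': array([ 6.28883055e+01,  7.51326388e+00,  8.53308148e+01,  8.68195995e-04,
        8.72622329e+01, -4.89330015e+00]), 'qd': array([-0.01043036,  0.00929001, -0.06832442, -0.14969223, -0.03616192,
        0.07914632]), 'joint_efforts': array([-1.34689239e-03, -5.69379580e+01, -5.00555170e+01, -2.95777418e-04,
        1.46284213e-02,  3.13227630e-06]), 'tool_pos': array([226.60226121, 554.95703675, 230.24895174]), 'tcp_rot': array([-1.79894150e+02, -9.93238264e-03,  1.57781554e+02]), 'ft_force': array([-1.18489258, -0.421231  , -0.91671604]), 'wrist_torque': array([-0.0057731 , -0.05119383, -0.03478132]), 'finger_gap': 85.75229265730614}
scene {'mtx': array([[381.6907473 ,   0.        , 253.95542716],
       [  0.        , 381.6907473 , 192.58666566],
       [  0.        ,   0.        ,   1.        ]]), 'k1': -0.020126989158566675, 'cam_to_world': array([[-1.61636725e-01,  7.91297077e-01, -5.89680002e-01,
         1.30912227e+03],
       [ 9.86845410e-01,  1.27719852e-01, -9.91149678e-02,
         1.29718292e+02],
       [-3.11554179e-03, -5.97943622e-01
[... 538 characters left out ...]
-1.48893143e-01, -9.88840853e-01,
         1.64632410e+03],
       [ 0.00000000e+00,  0.00000000e+00,  0.00000000e+00,
         1.00000000e+00]])}
wrist {'mtx': array([[287.62550949,   0.        , 254.6461246 ],
       [  0.        , 287.62550949, 191.68335926],
       [  0.        ,   0.        ,   1.        ]]), 'k1': 0.01635614105589726, 'cam_to_world': array([[ 3.78458880e-01,  8.86434353e-01,  2.66463907e-01,
         1.58218392e+02],
       [ 9.25615547e-01, -3.61759982e-01, -1.11200603e-01,
         5.82890747e+02],
       [-2.17605680e-03,  2.88727990e-01, -9.57408697e-01,
         3.73292077e+02],
       [ 0.00000000e+00,  0.00000000e+00,  0.00000000e+00,
         1.00000000e+00]])}
```

View pics/scene0.png

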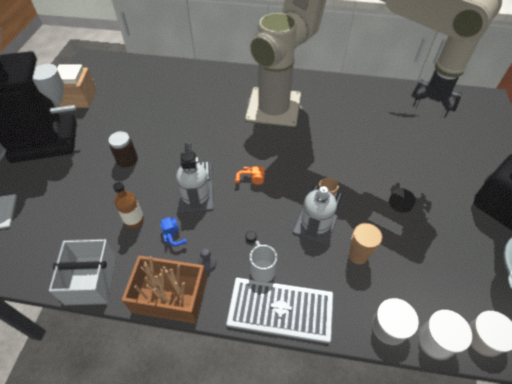

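View pics/top0.png

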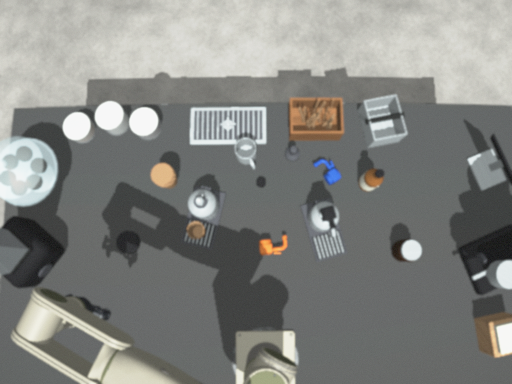

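View pics/wrist0.png

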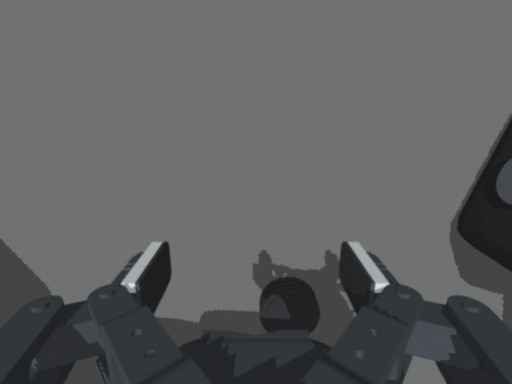

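The top view shows keg_old with the black head at (326,215), and keg_new with the bare post at (203,200) and the cup on its tray at (196,230). The blue (328,170) and orange (272,245) look-alikes lie on the counter. Next I measure these.

```bash
cat > h.py <<'E'
from bench import r
import cv2, numpy as np
def ray(c,px):
    K=c["mtx"]; u=np.array([(px[0]-K[0,2])/K[0,0],(px[1]-K[1,2])/K[1,1]]); s=u.copy()
    for _ in range(20): s=u/(1+c["k1"]*(s@s))
    M=c["cam_to_world"]; return M[:3,3],M[:3,:3]@np.array([s[0],s[1],1.])
def at_z(c,px,z):
    o,d=ray(c,px); return o+d*(z-o[2])/d[2]
def at_d(c,px,D):
    o,d=ray(c,px); return o+d*D
def proj(c,P):
    M=c["cam_to_world"]; p=M[:3,:3].T@(np.atleast_2d(P)-M[:3,3]).T
    s=p[:2]/p[2]; s=s*(1+c["k1"]*(s**2).sum(0)); K=c["mtx"]
    return np.c_[s[0]*K[0,0]+K[0,2],s[1]*K[1,1]+K[1,2]]
def cloud(c,D):
    v,u=np.mgrid[0:384,0:512]; K=c["mtx"]; U=np.stack([(u-K[0,2])/K[0,0],(v-K[1,2])/K[1,1]],-1); S=U.copy()
    for _ in range(20): S=U/(1+c["k1"]*(S**2).sum(-1,keepdims=True))
    M=c["cam_to_world"]; P=np.concatenate([S,np.ones(S.shape[:2]+(1,))],-1)*D[...,None]
    return P@M[:3,:3].T+M[:3,3]
def crop(p,x0,y0,x1,y1,f,name):
    cv2.imwrite(name,cv2.resize(p[y0:y1,x0:x1],None,fx=f,fy=f,interpolation=cv2.INTER_CUBIC))
E
python3 - <<'E'
from h import *
np.set_printoptions(precision=1,suppress=True)
Z={"keg_old_seat":160,"keg_old":0,"keg_new":0,"keg_new_seat":160,"keg_new_post":193.5,"head_top":215,"button_face":191,"spout_end":154,"head_slot":162,"cup":0,"tap_head":162,"dust_cap":0}
for n in("top","scene"):
    p,d=r.snapshot(n); c=r.get_calibration(n)
    np.save(n+".npy",cloud(c,d))
    for t,z in Z.items():
        for e in r.landmark_of(t,n)[:3]:
            print(n,t,round(e["conf"],2),np.array(e["pixel"]),at_z(c,e["pixel"],z))
    if n=="top":
        crop(p,280,180,380,270,6,"pics/t_old.png"); crop(p,160,170,260,260,6,"pics/t_new.png")
    else: 
        crop(p,150,130,250,220,6,"pics/s_old.png"); crop(p,270,160,370,250,6,"pics/s_new.png")
print(r.sense()["time"])
E
```

```text
top keg_old_seat 0.58 [327.  214.9] [ 527.2 -218.3  160. ]
top keg_old 0.69 [318.  218.3] [ 530.4 -207.5    0. ]
top keg_new 0.93 [208.5 207.7] [574.1 214.6   0. ]
top keg_new_seat 0.57 [202.6 196.8] [593.5 215.7 160. ]
top keg_new_post 0.83 [199.4 199.2] [580.4 221.9 193.5]
top keg_new_post 0.62 [206.8 207.8] [550.7 196.1 193.5]
top keg_new_post 0.41 [293.3 152.3] [ 743.1 -102.   193.5]
top head_top 0.84 [328.5 208.9] [ 541.8 -215.6  215. ]
top head_top 0.76 [338.1 171.9] [ 668.5 -252.2  215. ]
top head_top 0.71 [267.5 253.4] [395.1  -9.2 215. ]
top button_face 0.15 [244.7 156.1] [731.  67. 191.]
top spout_end 0.77 [317.3 163.1] [ 713.2 -189.9  154. ]
top spout_end 0.75 [205.8 208. ] [554.7 204.7 154. ]
top spout_end 0.73 [331.9 233.9] [ 461.2 -234.6  154. ]
top head_slot 0.87 [321.8 208.1] [ 550.9 -200.4  162. ]
top head_slot 0.82 [329.6 183.4] [ 638.2 -230.4  162. ]
top head_slot 0.68 [257.9 237.9] [449.1  22.8 162. ]
top cup 0.7 [199.9 231.4] [482.8 246.7   0. ]
top tap_head 0.83 [262.2 239. ] [445.2   8.  162. ]
top tap_head 0.76 [326.4 214.3] [ 529.1 -216.   162. ]
top tap_head
[... 804 characters left out ...]
321.5 196.6] [607.3 218.3 191. ]
scene spout_end 0.8 [191.  149.7] [ 449.8 -234.6  154. ]
scene spout_end 0.7 [238.3 177.9] [546.9 -49.8 154. ]
scene spout_end 0.7 [188.9 237.1] [ 787.4 -150.8  154. ]
scene head_slot 0.84 [262.2 179.5] [547.4  28.8 162. ]
scene head_slot 0.84 [173.4 220.9] [ 745.4 -208.6  162. ]
scene head_slot 0.71 [192.1 173.1] [ 557.4 -201.   162. ]
scene cup 0.63 [326.3 199.8] [474.7 254.4   0. ]
scene tap_head 0.78 [188.5 167.7] [ 536.8 -218.7  162. ]
scene tap_head 0.6 [177.6 226.2] [ 761.3 -191.   162. ]
scene tap_head 0.52 [256.3 177.7] [543.1   8.9 162. ]
scene dust_cap 0.41 [249.7 239. ] [678.6   8.4   0. ]
scene dust_cap 0.19 [327.5 199. ] [470.5 258.5   0. ]
1.45
```

```bash
python3 - <<'E'
import cv2,numpy as np
a=[cv2.imread(f"pics/{n}.png") for n in("t_old","t_new","s_old","s_new")]
m=np.vstack([np.hstack(a[:2]),np.hstack(a[2:])]); cv2.imwrite("pics/m1.png",cv2.resize(m,(640,576),interpolation=cv2.INTER_AREA))
E
```

```text
(no output)
```

View pics/m1.png

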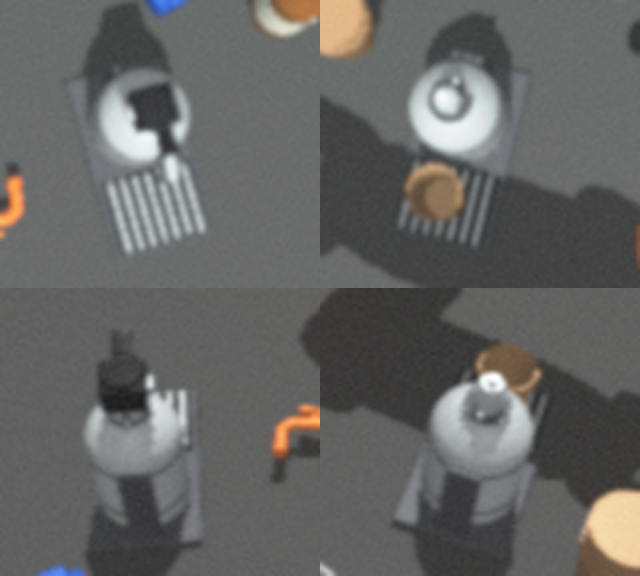

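```bash
python3 - <<'E'
from h import *
np.set_printoptions(precision=1,suppress=True)
# fits from clouds
for n in("top","scene"):
    P=np.load(n+".npy").reshape(-1,3)
    for nm,c0 in(("old",(530,-218)),("new",(578,220))):
        q=P[np.hypot(P[:,0]-c0[0],P[:,1]-c0[1])<75]
        for lo,hi in((20,140),(140,150),(155,165),(165,190),(190,205),(205,222)):
            s=q[(q[:,2]>lo)&(q[:,2]<hi)]
            if len(s)>3: print(n,nm,lo,hi,len(s),s.mean(0),s.min(0)[:2],s.max(0)[:2],np.median(s[:,2]))
E
```

```text
top old 20 140 423 [ 528.  -199.8  114.5] [ 477.1 -267.9] [ 593.  -164.1] 127.23117854681573
top old 140 150 91 [ 523.4 -202.2  143.9] [ 486.5 -257. ] [ 564.4 -178.6] 143.82280725334567
top old 165 190 6 [ 497.9 -207.4  178.2] [ 456.6 -229.4] [ 534.3 -187.5] 179.49604607289155
top old 190 205 56 [ 503.1 -212.4  199.7] [ 458.5 -242.1] [ 556.9 -185.5] 200.13145440572055
top old 205 222 233 [ 518.4 -218.5  212.7] [ 461.3 -242.1] [ 552.4 -190.8] 213.20479844506167
top new 20 140 475 [570.7 213.9 114.5] [505.7 172. ] [639.5 273.9] 126.84704099177293
top new 140 150 154 [572.8 219.8 143.9] [538.6 177.7] [613.4 259.3] 143.83011540862026
top new 155 165 70 [574.3 221.7 159.3] [553.6 199.7] [600.7 249.5] 159.16046419014947
top new 165 190 42 [576.3 222.4 180. ] [562.3 202.8] [598.3 244.5] 183.1517668512207
top new 190 205 31 [575.8 223.9 193.8] [564.4 212.9] [588.3 233.9] 192.86116747156893
scene old 20 140 810 [ 565.1 -202.8   94.5] [ 493.  -265.5] [ 597.3 -166.3] 105.12068911986921
scene old 140 150 123 [ 545.5 -210.   144.1] [ 499.3 -251.3] [ 569.7 -181.5] 144.0296061278375
scene old 155 165 37 [ 538.  -210.4  159.3] [ 458.7 -237.2] [ 556.4 -194.8] 159.62547472877043
scene old 165 190 65 [ 540.4 -211.1  179.2] [ 456.4 -233.1] [ 556.5 -188.4] 181.03106337382553
scene old 190 205 63 [ 542.  -208.1  197.4] [ 496.7 -232.1] [ 559.3 -188.4] 197.11813453776085
scene old 205 222 199 [ 524.5 -218.1  212.2] [ 477.4 -242.7] [ 556.8 -192.1] 212.80146200690888
scene new 20 140 902 [614.9 216.4  96.1] [515.4 168.2] [645.1 272.2] 107.61951369571216
scene new 140 150 153 [593.9 219.5 144.1] [550.1 183.9] [617.  257.1] 143.81164790111654
scene new 155 165 86 [587.2 220.8 158.7] [562.  197.4] [603.2 245. ] 158.53536404689703
scene new 165 190 67 [588.4 220.  178.1] [573.  206.3] [604.2 235.1] 176.13482197624876
scene new 190 205 35 [581.2 220.2 193.7] [571.1 209.1] [591.1 230.3] 192.41855313936492
```

Head on keg_old: the black head at top (326,212), scene (187,160) is clipped on a keg and has the dark body and steel skirt, so it is the one meant. The blue head (326,172) and the orange one (268,245) lie loose on the counter. In the enlarged crop the head is black, its spout points down over keg_old's tray, and the other keg's post is bare. Next I view the new post up close with the wrist camera.

```bash
python3 -m crank '[[[-0.516,-0.167,0.045,0,0,-0.143],[-0.516,-0.167,0.045,0,0,-0.143],[-0.516,-0.167,0.045,0,0,-0.143],[-0.516,-0.167,0.045,0,0,-0.143],[-0.516,-0.167,0.045,0,0,-0.143],[-0.516,-0.167,0.045,0,0,-0.143],[-0.516,-0.167,0.045,0,0,-0.143],[-0.516,-0.167,0.045,0,0,-0.143],[-0.516,-0.167,0.045,0,0,-0.143],[-0.516,-0.167,0.045,0,0,-0.143]]]' 0; python3 - <<'E'
from h import *
np.set_printoptions(precision=1,suppress=True)
s=r.sense(); c=r.get_calibration("wrist"); p,d=r.snapshot("wrist"); cv2.imwrite("pics/w1.png",p); np.savez("w1.npz",p=p,d=d,**c)
print(s["time"],s["tool_pos"],s["tcp_rot"])
for t in("keg_new_post","keg_new_seat","collar_new"):
    for e in r.landmark_of(t,"wrist")[:2]: print(t,e,at_z(c,e["pixel"],193.5 if "post" in t else 160))
print(r.sense()["time"])
E
```

```text
time: 2.7
tool_pos: [643.2, 202.5, 185.1]
tcp_rot: [-179.9, -0.0, 165.7]
ft_force: [-0.1, 1.6, -0.2]
finger_gap: 85.0
2.7 [643.2 202.5 185.1] [-179.9   -0.   165.7]
keg_new_post {'pixel': [262.2, 117.7], 'conf': 0.77} [577.7 222.3 193.5]
2.9
```

View pics/w1.png

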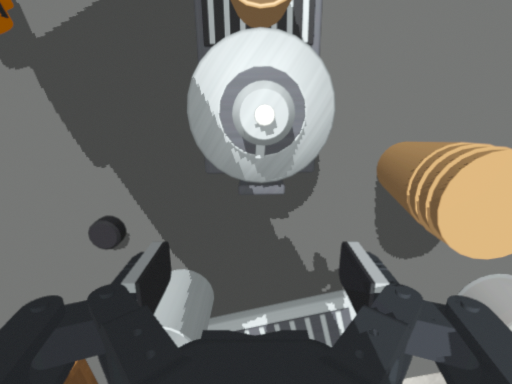

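The collar disc shows at (262,110), with the key a small light bar at (260,150) just behind the post.

```bash
python3 - <<'E'
from h import *
np.set_printoptions(precision=1,suppress=True)
f=np.load("w1.npz"); c={k:f[k] for k in("mtx","k1","cam_to_world")}
c["k1"]=float(c["k1"]); p=f["p"];d=f["d"]
crop(p,200,60,325,205,5,"pics/w1c.png")
P=cloud(c,d)
def fit(lo,hi,c0,R):
    m=(P[...,2]>lo)&(P[...,2]<hi)&(np.hypot(P[...,0]-c0[0],P[...,1]-c0[1])<R)
    return m
for nm,lo,hi,R in(("shoulder",141,149,60),("collar",156,163,32),("key",166.5,173,26),("posttop",190,196.5,20),("pin",198,206,12)):
    m=fit(lo,hi,(578,221),R); q=P[m]
    if len(q)>3:
        (x,y),rr=cv2.minEnclosingCircle(q[:,:2].astype(np.float32)); print(nm,len(q),q.mean(0),(x,y),rr)
m=fit(166.5,173,(578,221),30)
v,u=np.where(m)
for a,b in list(zip(u,v)): print((a,b),P[b,a])
E
```

```text
shoulder 4529 [573.1 223.3 144.7] (576.4451904296875, 222.97955322265625) 37.342674255371094
collar 3068 [573.5 223.  159.9] (576.4378051757812, 222.9922332763672) 25.14956283569336
key 121 [595.9 216.7 170.1] (595.8314819335938, 216.72276306152344) 4.109489440917969
posttop 2111 [575.9 223.  193.2] (576.4872436523438, 222.8362274169922) 13.201028823852539
pin 348 [576.4 223.  202.1] (576.4129028320312, 223.0415802001953) 4.4237518310546875
(np.int64(256), np.int64(145)) [591.8 215.9 171. ]
(np.int64(257), np.int64(145)) [592.2 216.4 169.3]
(np.int64(258), np.int64(145)) [592.  216.9 171.2]
(np.int64(256), np.int64(146)) [592.4 215.7 170.4]
(np.int64(257), np.int64(146)) [592.7 216.2 169.2]
(np.int64(258), np.int64(146)) [592.8 216.8 169.7]
(np.int64(259), np.int64(146)) [593.  217.3 169. ]
(np.int64(260), np.int64(146)) [593.1 217.8 169.6]
(np.int64(261), np.int64(146)) [593.  218.4 170.8]
(np.int64(262), np.int64(146)) [593.2 218.9 170.5]
(np.int64(263), np.int64(146)) [593.2 219.4 171.5]
(np.int64(264), np.int64(146)) [593.6 220.  169.3]
(np.int64(256), np.int64(147)) [593.1 215.6
[... 4815 characters left out ...]
), np.int64(157)) [598.6 215.3 170.3]
(np.int64(259), np.int64(157)) [598.7 215.8 170.2]
(np.int64(260), np.int64(157)) [599.  216.4 169.6]
(np.int64(261), np.int64(157)) [599.  216.9 169.9]
(np.int64(262), np.int64(157)) [599.4 217.4 168.4]
(np.int64(263), np.int64(157)) [599.2 218.  170.4]
(np.int64(256), np.int64(158)) [599.  214.1 169.5]
(np.int64(257), np.int64(158)) [598.9 214.7 170.7]
(np.int64(258), np.int64(158)) [599.1 215.2 170.5]
(np.int64(259), np.int64(158)) [599.4 215.7 169.1]
(np.int64(260), np.int64(158)) [599.4 216.2 170.1]
(np.int64(261), np.int64(158)) [599.5 216.8 170.4]
(np.int64(262), np.int64(158)) [599.8 217.3 169.3]
(np.int64(263), np.int64(158)) [599.8 217.9 170.3]
```

View pics/w1c.png

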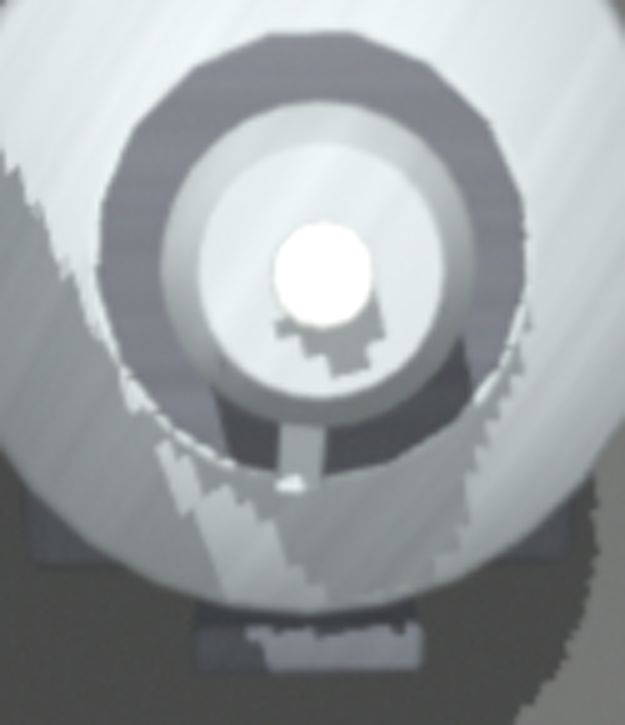

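```bash
python3 -m crank '[[[0,-0.05,-0.05,0,0,-0.1],[-0.051,-0.404,-0.05,0,0,-0.494],[-0.051,-0.404,-0.05,0,0,-0.494],[-0.051,-0.404,-0.05,0,0,-0.494],[-0.051,-0.404,-0.05,0,0,-0.494],[-0.051,-0.404,-0.05,0,0,-0.494],[-0.051,-0.404,-0.05,0,0,-0.494],[-0.051,-0.404,-0.05,0,0,-0.494],[-0.051,-0.404,-0.05,0,0,-0.494]]]' 0; python3 - <<'E'
from h import *
np.set_printoptions(precision=1,suppress=True)
s=r.sense(); c=r.get_calibration("wrist"); p,d=r.snapshot("wrist"); cv2.imwrite("pics/w2.png",p); np.savez("w2.npz",p=p,d=d,**c)
print(s["time"],s["tool_pos"],s["tcp_rot"])
for t,z in(("head_top",215),("spout_end",154),("button_face",191)):
    for e in r.landmark_of(t,"wrist")[:2]: print(t,e,at_z(c,e["pixel"],z))
P=cloud(c,d)
m=(P[...,2]>212.5)&(P[...,2]<226)&(np.hypot(P[...,0]-530,P[...,1]+217)<70); q=P[m]
print(len(q),q.mean(0),q.min(0),q.max(0),np.percentile(q[:,2],[5,50,95]))
crop(p,180,20,360,180,4,"pics/w2c.png")
E
```

```text
time: 4.03
tool_pos: [592.8, -196.5, 236.6]
tcp_rot: [180.0, 0.0, -165.6]
ft_force: [0.0, 0.8, 0.3]
finger_gap: 85.4
4.025 [ 592.8 -196.5  236.6] [ 180.     0.  -165.6]
head_top {'pixel': [471.2, 34.5], 'conf': 0.75} [ 461.4 -117.2  215. ]
head_top {'pixel': [167.7, 228.6], 'conf': 0.65} [ 605.6 -249.1  215. ]
spout_end {'pixel': [231.1, 262.4], 'conf': 0.93} [ 655.3 -202.2  154. ]
button_face {'pixel': [296.7, 114.3], 'conf': 0.62} [ 520.1 -187.9  191. ]
6879 [ 512.9 -220.8  215.9] [ 473.2 -239.3  212.6] [ 548.1 -196.9  220.9] [214.2 215.6 218.5]
```

View pics/w2.png

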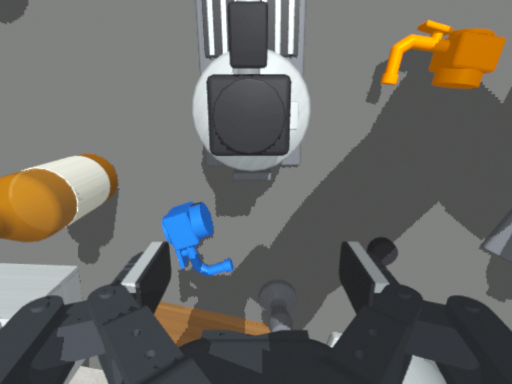

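View pics/w2c.png

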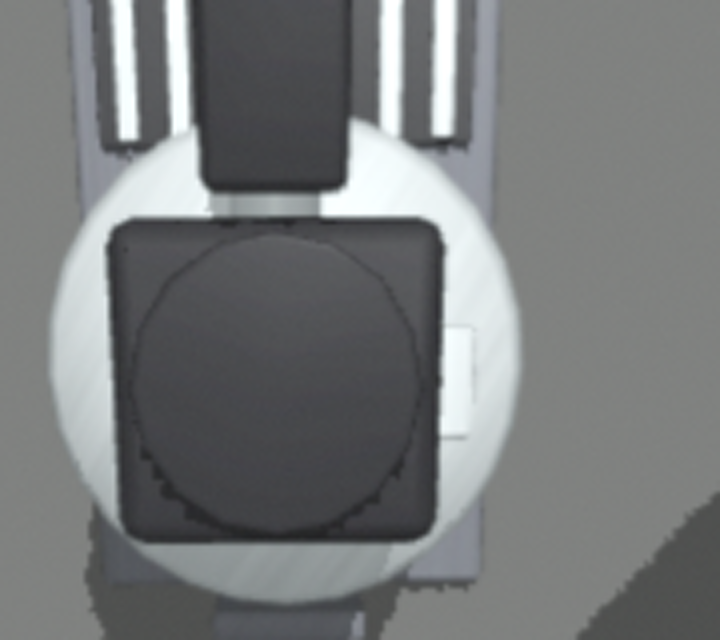

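The black head shows at (249,115) with its steel button at (297,114), facing the tool's +y side, and the paddle at (249,35). Now the axis and yaw.

```bash
python3 - <<'E'
from h import *
np.set_printoptions(precision=2,suppress=True)
f=np.load("w2.npz"); c={k:f[k] for k in("mtx","k1","cam_to_world")}; c["k1"]=float(c["k1"]); p=f["p"];P=cloud(c,f["d"])
print("cap px",at_z(c,(249.2,116.2),215))
near=np.hypot(P[...,0]-529,P[...,1]+216)<42
dark=(p.max(-1)<110)
m=near&(P[...,2]>206)&(P[...,2]<212.3); q=P[m]; R=cv2.minAreaRect(q[:,:2].astype(np.float32)); print("block",len(q),R)
m2=near&(P[...,2]>212.5)&(P[...,2]<217)
q=P[m2]; q=q[np.hypot(q[:,0]-529,q[:,1]+216)<24]; print("cap",len(q),cv2.minEnclosingCircle(q[:,:2].astype(np.float32)),np.median(q[:,2]))
m=near&(P[...,2]>206); cnt=max(cv2.findContours(m.astype(np.uint8),0,1)[0],key=cv2.contourArea)
# paddle
w=(P[...,2]>216.5)&(P[...,2]<222)&(np.hypot(P[...,0]-529,P[...,1]+216)<70)&dark
q=P[w]; q=q[np.hypot(q[:,0]-529,q[:,1]+216)>26]; print("paddle",len(q),q.mean(0),cv2.minAreaRect(q[:,:2].astype(np.float32)))
# button
b=(P[...,2]>192)&(P[...,2]<202)&(np.hypot(P[...,0]-522,P[...,1]+189)<14)&(p.min(-1)>150)
q=P[b]; print("button",len(q),q.mean(0),q.min(0),q.max(0))
# shoulder
s=(P[...,2]>138)&(P[...,2]<149)&(np.hypot(P[...,0]-529,P[...,1]+216)<60); print("sh",cv2.minEnclosingCircle(P[s][:,:2].astype(np.float32)))
E
```

```text
cap px [ 527.68 -216.55  215.  ]
block 2415 ((526.8478393554688, -217.2249755859375), (48.04365158081055, 47.9316291809082), 14.390192031860352)
cap 4248 ((528.2640991210938, -216.9224853515625), 20.43582534790039) 215.19190029796553
paddle 1768 [ 485.87 -227.81  217.81] ((489.0760192871094, -226.9014434814453), (28.659103393554688, 19.40576171875), 15.209516525268555)
button 223 [ 521.06 -190.52  197.98] [ 512.83 -194.36  195.35] [ 529.58 -186.6   199.85]
sh ((527.5274047851562, -217.01397705078125), 41.27863693237305)
```

```bash
python3 -m crank '[[[0.034,-0.002,0,0,0,0],[0.068,-0.004,0,0,0,0],[0.068,-0.004,0,0,0,0],[0.068,-0.004,0.02,0,0,0],[0.068,-0.004,0.04,0,0,0],[0.068,-0.004,0.057,0,0,0],[0.068,-0.004,0.067,0,0,0],[0.068,-0.004,0.067,0,0,0]]]' 0; python3 - <<'E'
from h import *
p,d=r.snapshot("wrist"); cv2.imwrite("pics/w3.png",p); print(r.sense()["tool_pos"],r.sense()["ft_force"],r.sense()["tcp_rot"])
E
```

```text
time: 5.22
tool_pos: [527.7, -216.4, 168.0]
tcp_rot: [179.9, -0.1, -165.5]
ft_force: [-0.8, -0.2, -0.2]
finger_gap: 85.4
[ 528.26169631 -216.73605667  169.10580067] [-0.2294289  -0.2124811  -0.30817782] [ 1.79951677e+02 -2.15593884e-02 -1.65526908e+02]
```

View pics/w3.png

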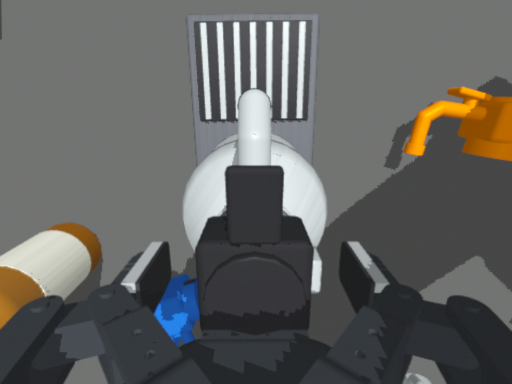

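The head sits between the pads, with the button on the right at (316,270), so I close.

```bash
python3 -m crank '[[[0,0,0,0,0,0],[0,0,0,0,0,0],[0,0,0,0,0,0],[0,0,0,0,0,0],[0,0,0,0,0,0],[0,0,0,0,0,0]]]' 1 35;
```

```text
time: 6.02
tool_pos: [528.4, -214.8, 170.2]
tcp_rot: [179.8, 0.0, -165.5]
ft_force: [-4.3, 10.8, 7.1]
finger_gap: 47.9
```

```bash
python3 -m crank '[[[0,0.001,0,0,0,0],[0,0.001,0,0,0,0],[0,0.001,-0.001,0,0,0],[0,0.001,-0.002,0,0,0]]]'
```

```text
time: 6.52
tool_pos: [528.3, -214.6, 170.6]
tcp_rot: [179.9, 0.0, -165.5]
ft_force: [9.8, -7.0, -18.9]
finger_gap: 48.0
```

```bash
python3 -m crank '[[[0,0,0.001,0,0,0],[0,0,0.001,0,0,0],[0,0,0.001,0,0,0]]]'; python3 - <<'E'
from h import *
s=r.sense();print(s["ft_force"],s["wrist_torque"],s["finger_gap"],s["tool_pos"])
p,d=r.snapshot("wrist"); cv2.imwrite("pics/w4.png",p)
s=r.sense();print(s["ft_force"],s["wrist_torque"],s["finger_gap"],s["tool_pos"])
p,d=r.snapshot("scene"); crop(p,150,110,250,200,6,"pics/s4.png")
s=r.sense();print(s["ft_force"],s["wrist_torque"],s["finger_gap"],s["tool_pos"])
E
```

```text
time: 6.9
tool_pos: [528.4, -214.7, 170.3]
tcp_rot: [179.9, 0.1, -165.5]
ft_force: [-2.7, 0.5, 4.8]
finger_gap: 48.2
[-2.73198617  0.48751194  4.81833331] [-0.19195267  0.32982198 -0.16223814] 48.210900976187226 [ 528.36151838 -214.73244792  170.29270202]
[-2.16844347  0.65060705  5.59393091] [-0.23899206  0.39105355 -0.08800714] 47.605214082570704 [ 528.39174383 -214.70683027  170.32020408]
[-3.42165972  0.14567136  5.17583459] [-0.15352662  0.35691578 -0.1129857 ] 48.117381556323686 [ 528.39382079 -214.73169603  170.29630095]
```

View pics/w4.png

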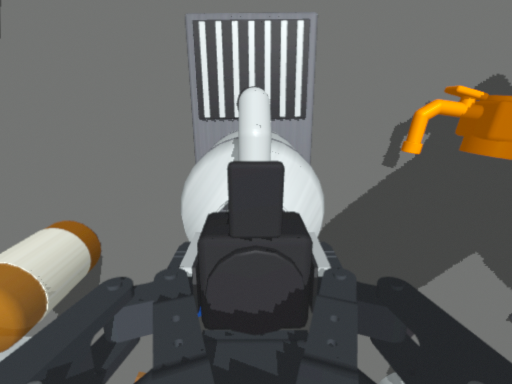

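View pics/s4.png

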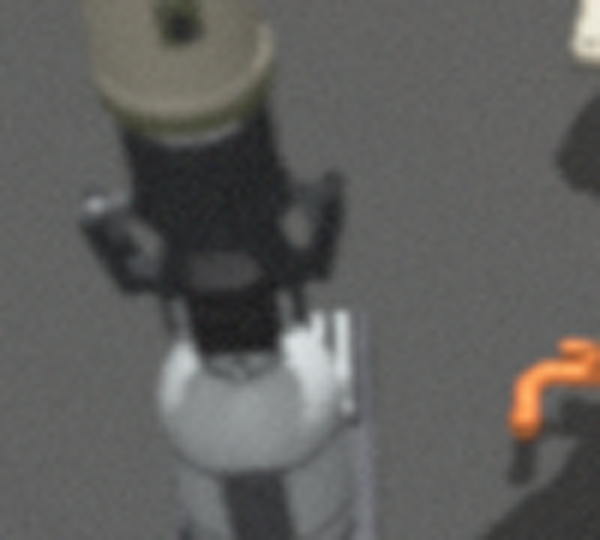

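```bash
python3 - <<'E'
import cv2
p=cv2.imread("pics/w4.png"); cv2.imwrite("pics/w4c.png",cv2.resize(p[190:350,165:350],None,fx=4,fy=3.7,interpolation=cv2.INTER_CUBIC))
E
```

```text
(no output)
```

View pics/w4c.png

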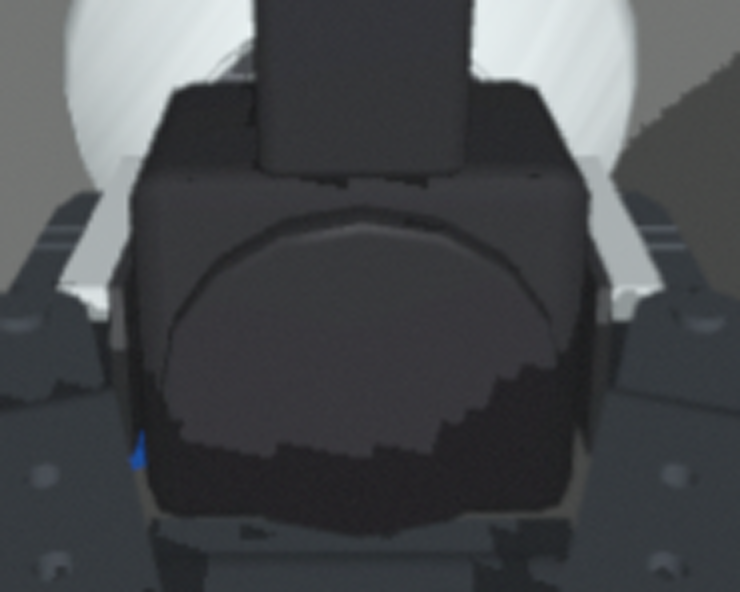

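Both pads sit flush on the side faces, so the button looks fully in. I pull gently and watch the force.

```bash
python3 -m crank '[[[0,0,-0.0005,0,0,0],[0,0,-0.001,0,0,0],[0,0,-0.001,0,0,0],[0,0,-0.001,0,0,0],[0,0,-0.001,0,0,0],[0,0,-0.001,0,0,0]]]' 1 50;python3 - <<'E'
from h import *
s=r.sense();print(s["ft_force"],s["wrist_torque"],s["finger_gap"],s["tool_pos"])
E
```

```text
time: 7.75
tool_pos: [528.3, -214.7, 170.5]
tcp_rot: [179.9, 0.0, -165.5]
ft_force: [5.0, -3.8, -8.6]
finger_gap: 47.6
[ 4.98760147 -3.78479384 -8.63614909] [-0.78542159 -0.77069781 -0.09760696] 47.60537331685629 [ 528.29109008 -214.72115198  170.49008209]
```

```bash
python3 -m crank '[[[0,0,0.001,0,0,0],[0,0,0.0015,0,0,0],[0,0,0.0015,0,0,0],[0,0,0.0015,0,0,0]]]' 1 70;python3 - <<'E'
from h import *
for i in range(3):
    p,d=r.snapshot("wrist");c=r.get_calibration("wrist"); P=cloud(c,d)
    q=P[255:300,235:275].reshape(-1,3); dd=d[255:300,235:275]
    s=r.sense();print(np.round(s["ft_force"],1),np.round(s["finger_gap"],2),np.round(s["tool_pos"],2), "cap z",np.median(q[:,2]),"d",np.median(dd))
# head axis re block flats
np.savez("w5.npz",p=p,d=d,**c)
E
python3 -m crank '[[[0,0,-0.001,0,0,0],[0,0,-0.002,0,0,0],[0,0,-0.002,0,0,0],[0,0,-0.002,0,0,0],[0,0,-0.002,0,0,0]]]' 1 70;python3 - <<'E'
from h import *
for i in range(3):
    p,d=r.snapshot("wrist");c=r.get_calibration("wrist"); P=cloud(c,d)
    q=P[255:300,235:275].reshape(-1,3); dd=d[255:300,235:275]
    s=r.sense();print(np.round(s["ft_force"],1),np.round(s["finger_gap"],2),np.round(s["tool_pos"],2), "cap z",np.median(q[:,2]),"d",np.median(dd))
E
```

```text
time: 8.25
tool_pos: [528.3, -214.8, 170.0]
tcp_rot: [179.9, 0.0, -165.5]
ft_force: [-2.8, 1.3, -3.5]
finger_gap: 47.5
[-3.4  0.3  8.1] 47.58 [ 528.25 -214.8   169.76] cap z 213.32996966607996 d 113.757614
[-3.9 -0.3  7.7] 47.29 [ 528.27 -214.79  169.72] cap z 213.38837825311685 d 113.73352
[-4.   0.   1.4] 47.29 [ 528.28 -214.83  169.74] cap z 213.38755493079896 d 113.71274
time: 9.02
tool_pos: [528.1, -214.8, 171.6]
tcp_rot: [179.9, 0.0, -165.5]
ft_force: [-4.1, -1.1, -2.7]
finger_gap: 47.6
[-3.5 -0.6  3.2] 47.73 [ 528.15 -214.83  171.61] cap z 215.2079651370312 d 113.81877
[-2.9 -1.7  3.8] 47.3 [ 528.12 -214.84  171.58] cap z 215.18527421752407 d 113.83424
[-4.   0.3  1.1] 47.17 [ 528.17 -214.82  171.62] cap z 215.1556880180393 d 113.80638
```

Pushing down unloaded the catches. The head now follows the tool with almost no force, so I continue up slowly.

```bash
python3 -m crank '[[[0,0,-0.0005,0,0,0],[0,0,-0.001,0,0,0],[0,0,-0.001,0,0,0],[0,0,-0.001,0,0,0]]]' 1 70;python3 - <<'E'
from h import *
for i in range(2):
    p,d=r.snapshot("wrist");c=r.get_calibration("wrist"); P=cloud(c,d)
    q=P[255:300,235:275].reshape(-1,3); dd=d[255:300,235:275]
    s=r.sense();print(np.round(s["ft_force"],1),np.round(s["finger_gap"],2),np.round(s["tool_pos"],2), "cap z",np.median(q[:,2]),"d",np.median(dd))
E
```

```text
time: 9.68
tool_pos: [528.7, -215.2, 173.6]
tcp_rot: [179.9, 0.1, -165.5]
ft_force: [-4.0, -1.4, 6.2]
finger_gap: 47.3
[-3.2 -0.4  5.3] 47.07 [ 528.71 -215.16  173.58] cap z 217.4812199869407 d 113.46361
[-2.4 -1.4  6.2] 47.46 [ 528.73 -215.16  173.61] cap z 217.49312354107656 d 113.42856
```

```bash
python3 -m crank '[[[0,0,-0.002,0,0,0],[0,0,-0.004,0,0,0],[0,0,-0.007,0,0,0],[0,0,-0.010,0,0,0],[0,0,-0.015,0,0,0],[0,0,-0.020,0,0,0]]]' 1 60
```

```text
time: 10.52
tool_pos: [528.7, -215.0, 193.9]
tcp_rot: [179.9, 0.1, -165.5]
ft_force: [0.3, -1.6, -2.5]
finger_gap: 47.3
```

```bash
python3 -m crank '[[[0,0,-0.03,0,0,0],[0,0,-0.065,0,0,0],[-0.02,0.052,-0.065,0,0,0.07],[-0.04,0.104,-0.065,0,0,0.14],[-0.06,0.156,-0.065,0,0,0.21],[-0.08,0.208,-0.065,0,0,0.28],[-0.1,0.26,-0.065,0,0,0.35],[-0.12,0.312,-0.065,0,0,0.42],[-0.14,0.364,-0.065,0,0,0.49],[-0.1575,0.413,-0.065,0,0,0.5655]]]' 1 60
```

```text
time: 11.78
tool_pos: [577.2, 226.7, 260.3]
tcp_rot: [179.8, 0.0, 162.0]
ft_force: [0.9, 0.3, -2.8]
finger_gap: 46.9
```

```bash
python3 - <<'E'
from h import *
p,d=r.snapshot("wrist");c=r.get_calibration("wrist"); P=cloud(c,d)
q=P[255:300,235:275].reshape(-1,3)
s=r.sense();print(s["time"],np.round(s["ft_force"],1),np.round(s["finger_gap"],2),np.round(s["tool_pos"],2),np.round(s["tcp_rot"],1), "cap z",np.median(q[:,2]))
cv2.imwrite("pics/w6.png",p)
p,d=r.snapshot("scene"); crop(p,260,110,400,240,5,"pics/s6.png")
E
```

```text
11.825 [-6.   1.8 -2.8] 47.73 [576.46 232.94 259.97] [ 1.796e+02 -1.000e-01  1.620e+02] cap z 303.82021084491083
```

View pics/w6.png

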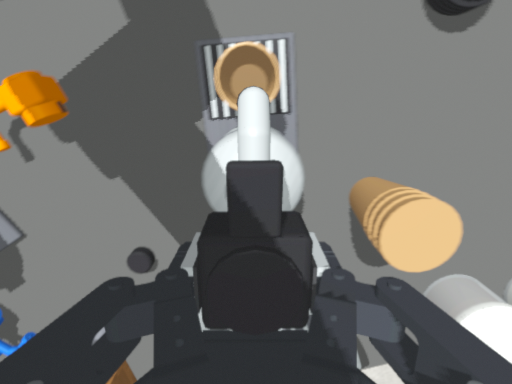

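View pics/s6.png

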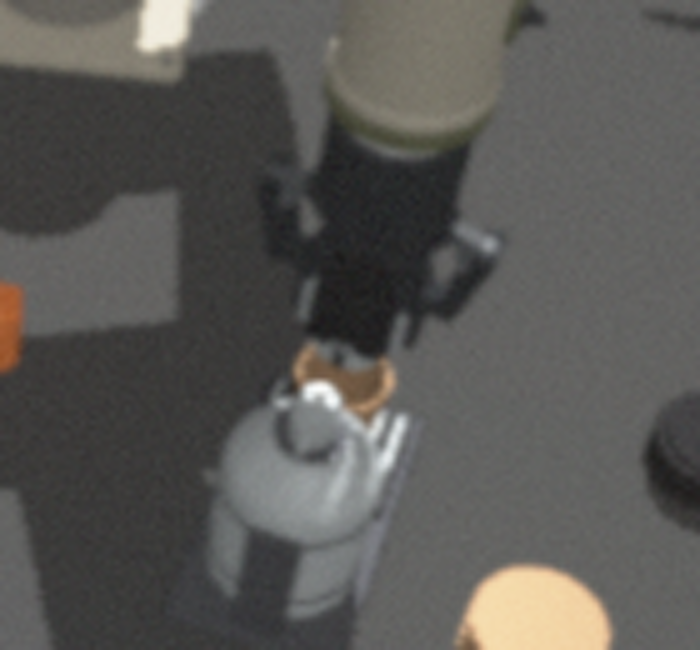

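```bash
python3 -m crank '[[[0,0,0,0,0,0],[0,0,0,0,0,0],[0,0,0,0,0,0]]]' 1 60; cat > st.py <<'E'
from h import *
from scipy.spatial.transform import Rotation as Ro
import sys
s=r.sense();print(round(s["time"],2),np.round(s["ft_force"],1),np.round(s["finger_gap"],2),np.round(s["tool_pos"],2),np.round(s["tcp_rot"],1))
if len(sys.argv)>2:
    R=Ro.from_euler("xyz",s["tcp_rot"],degrees=True).as_matrix()
    t=np.array([float(a) for a in sys.argv[1:4]])
    print("tool delta mm",np.round(R.T@(t-s["tool_pos"]),2))
E
python3 st.py 577.9 224.5 260
```

```text
time: 12.25
tool_pos: [576.6, 229.0, 260.1]
tcp_rot: [179.7, -0.1, 162.2]
ft_force: [-0.2, -0.0, -3.0]
finger_gap: 47.2
12.25 [-0.2 -0.  -3. ] 47.19 [576.65 229.   260.06] [ 1.797e+02 -1.000e-01  1.622e+02]
tool delta mm [-2.57 -3.9   0.04]
```

```bash
python3 -m crank '[[[-0.0026,-0.0039,0,0,0,0],[-0.0026,-0.0039,0.015,0,0,0],[-0.0026,-0.0039,0.03,0,0,0],[-0.0026,-0.0039,0.043,0,0,0],[-0.0026,-0.0039,0.05,0,0,0],[-0.0026,-0.0039,0.05,0,0,0],[-0.0026,-0.0039,0.05,0,0,0]]]' 1 60; python3 st.py 577.9 224.5 206
python3 - <<'E'
from h import *
p,d=r.snapshot("scene"); crop(p,270,130,370,230,6,"pics/s7.png")
E
```

```text
time: 13.12
tool_pos: [578.3, 224.9, 210.6]
tcp_rot: [179.7, -0.0, 162.2]
ft_force: [1.0, 0.3, -1.8]
finger_gap: 47.3
13.12 [ 1.   0.3 -1.8] 47.28 [578.26 224.86 210.64] [179.7  -0.  162.2]
tool delta mm [ 0.23 -0.48  4.64]
```

View pics/s7.png

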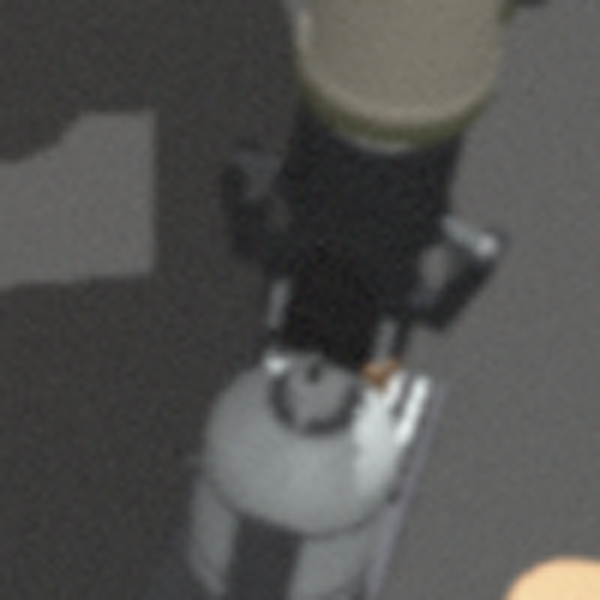

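The head's slot notch shows at (316,372), centred over the post. I lower it slowly.

```bash
python3 -m crank '[[[0.0002,-0.0005,0.003,0,0,0],[0.0002,-0.0005,0.006,0,0,0],[0.0002,-0.0005,0.009,0,0,0],[0.0002,-0.0005,0.012,0,0,0],[0.0002,-0.0005,0.015,0,0,0],[0.0002,-0.0005,0.018,0,0,0],[0.0002,-0.0005,0.018,0,0,0]]]' 1 60; python3 st.py 577.9 224.5 184
```

```text
time: 14.05
tool_pos: [577.8, 224.4, 192.4]
tcp_rot: [179.7, -0.0, 162.2]
ft_force: [-0.6, -0.5, -3.2]
finger_gap: 47.0
14.05 [-0.6 -0.5 -3.2] 47.02 [577.82 224.41 192.37] [179.7  -0.  162.2]
tool delta mm [-0.05  0.07  8.37]
```

```bash
python3 -m crank '[[[0,0,0.003,0,0,0],[0,0,0.006,0,0,0],[0,0,0.009,0,0,0],[0,0,0.0095,0,0,0]]]' 1 60; python3 st.py
python3 -m crank '[[[0,0,0.001,0,0,0],[0,0,0.002,0,0,0],[0,0,0.003,0,0,0],[0,0,0.004,0,0,0],[0,0,0.0045,0,0,0]]]' 1 60; python3 st.py
```

```text
time: 14.55
tool_pos: [577.7, 224.4, 182.4]
tcp_rot: [179.7, -0.1, 162.2]
ft_force: [-0.8, -0.6, -1.8]
finger_gap: 47.4
14.55 [-0.8 -0.6 -1.8] 47.43 [577.71 224.44 182.44] [ 1.797e+02 -1.000e-01  1.622e+02]
time: 15.18
tool_pos: [577.7, 224.4, 177.9]
tcp_rot: [179.8, -0.1, 162.2]
ft_force: [-0.7, -1.6, -1.4]
finger_gap: 47.6
15.18 [-0.7 -1.6 -1.4] 47.58 [577.7  224.43 177.91] [ 1.798e+02 -1.000e-01  1.622e+02]
```

```bash
python3 -m crank '[[[0,0,0.001,0,0,0],[0,0,0.002,0,0,0],[0,0,0.003,0,0,0],[0,0,0.003,0,0,0]]]' 1 60; python3 st.py
```

```text
time: 15.68
tool_pos: [577.8, 224.4, 175.2]
tcp_rot: [179.7, -0.0, 162.2]
ft_force: [-2.1, -3.1, 1.5]
finger_gap: 46.8
15.68 [-2.1 -3.1  1.5] 46.85 [577.77 224.39 175.19] [179.7  -0.  162.2]
```

The slot is over the key: the origin is about 6 mm above the collar and the pin is starting to push. I press on.

```bash
python3 -m crank '[[[0,0,0.001,0,0,0],[0,0,0.002,0,0,0],[0,0,0.003,0,0,0],[0,0,0.004,0,0,0],[0,0,0.004,0,0,0]]]' 1 60; python3 st.py
```

```text
time: 16.3
tool_pos: [578.0, 224.5, 173.4]
tcp_rot: [179.7, 0.0, 162.2]
ft_force: [-7.3, -4.5, 12.1]
finger_gap: 47.3
16.3 [-7.3 -4.5 12.1] 47.31 [577.96 224.47 173.42] [179.7   0.  162.2]
```

Lateral load is building, so I release here. The head will sit on the pin, and I'll press it home from above with shut fingers.

```bash
python3 -m crank '[[[0,0,0,0,0,0],[0,0,0,0,0,0],[0,0,0,0,0,0],[0,0,0,0,0,0],[0,0,-0.02,0,0,0],[0,0,-0.04,0,0,0],[0,0,-0.06,0,0,0],[0,0,-0.075,0,0,0],[0,0,-0.075,0,0,0]]]' 0; python3 - <<'E'
from h import *
c=r.get_calibration("wrist");p,d=r.snapshot("wrist"); cv2.imwrite("pics/w8.png",p); np.savez("w8.npz",p=p,d=d,**c)
P=cloud(c,d); m=(P[...,2]>214)&(P[...,2]<221)&(np.hypot(P[...,0]-577,P[...,1]-224)<26); q=P[m]; print(len(q),np.median(q[:,2]),cv2.minEnclosingCircle(q[:,:2].astype(np.float32)))
m=(P[...,2]>217)&(P[...,2]<226)&(np.hypot(P[...,0]-577,P[...,1]-224)<65)&(np.hypot(P[...,0]-577,P[...,1]-224)>26); q=P[m]; print(len(q),q.mean(0))
E
python3 st.py
```

```text
time: 17.42
tool_pos: [578.8, 224.4, 250.9]
tcp_rot: [179.6, 0.2, 162.2]
ft_force: [0.0, 0.2, -0.9]
finger_gap: 85.5
2958 218.48688421653344 ((575.9774169921875, 223.62466430664062), 25.717716217041016)
1522 [537.09298659 234.78954811 220.77496744]
17.48 [-0.2 -0.1 -1. ] 85.17 [578.21 224.25 249.25] [1.797e+02 1.000e-01 1.622e+02]
```

View pics/w8.png

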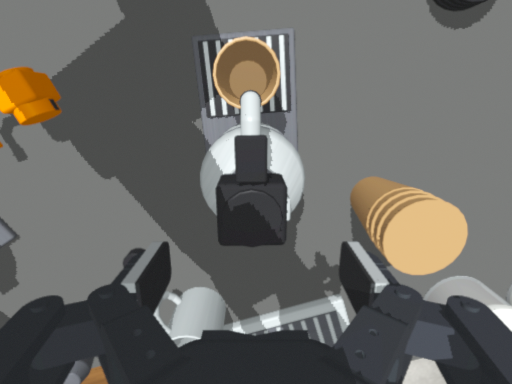

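The head stands upright at (252,212), cap at about 218.5 mm and not yet clipped. The spout lies over the tray and the cup is untouched. I shut the fingers and go down over the cap.

```bash
python3 -m crank '[[[0.0012,0,0,0,0,0],[0.0012,0,0,0,0,0],[0.0012,0,0,0,0,0],[0.0012,0,0,0,0,0],[0.0012,0,0,0,0,0],[0.0012,0,0.015,0,0,0],[0.0012,0,0.022,0,0,0],[0.0012,0,0.026,0,0,0],[0.0012,0,0.026,0,0,0]]]' 1 30; python3 st.py 577 224.5 218
```

```text
time: 18.6
tool_pos: [576.9, 224.7, 222.6]
tcp_rot: [179.7, 0.0, 162.2]
ft_force: [-0.3, -0.3, 0.5]
finger_gap: 0.0
18.6 [-0.3 -0.3  0.5] 0.02 [576.88 224.67 222.62] [179.7   0.  162.2]
tool delta mm [-0.16 -0.14  4.62]
```

```bash
python3 -m crank '[[[0,0,0.002,0,0,0],[0,0,0.004,0,0,0],[0,0,0.005,0,0,0],[0,0,0.0055,0,0,0],[0,0,0.006,0,0,0]]]' 1 30; python3 st.py
```

```text
time: 19.23
tool_pos: [577.0, 224.8, 217.2]
tcp_rot: [179.7, 0.1, 162.2]
ft_force: [-2.4, -0.1, 4.4]
finger_gap: 0.1
19.23 [-2.4 -0.1  4.4] 0.07 [577.03 224.79 217.17] [1.797e+02 1.000e-01 1.622e+02]
```

```bash
python3 -m crank '[[[0,0,0.0005,0,0,0],[0,0,0.001,0,0,0],[0,0,0.0015,0,0,0],[0,0,0.002,0,0,0],[0,0,0.002,0,0,0]]]' 1 30; python3 st.py
```

```text
time: 19.85
tool_pos: [577.1, 224.7, 215.0]
tcp_rot: [179.7, 0.1, 162.2]
ft_force: [0.1, 0.3, 3.4]
finger_gap: -0.0
19.85 [0.1 0.3 3.4] -0.01 [577.13 224.74 215.01] [1.797e+02 1.000e-01 1.622e+02]
```

```bash
python3 -m crank '[[[0,0,0.0005,0,0,0],[0,0,0.001,0,0,0],[0,0,0.001,0,0,0],[0,0,0.001,0,0,0]]]' 1 30; python3 st.py
```

```text
time: 20.35
tool_pos: [577.2, 224.8, 214.1]
tcp_rot: [179.7, 0.1, 162.2]
ft_force: [-0.9, -0.2, 4.3]
finger_gap: 0.2
20.35 [-0.9 -0.2  4.3] 0.23 [577.19 224.77 214.14] [1.797e+02 1.000e-01 1.622e+02]
```

```bash
python3 -m crank '[[[0,0,0.0005,0,0,0],[0,0,0.001,0,0,0],[0,0,0.0015,0,0,0],[0,0,0.0015,0,0,0]]]' 1 30; python3 st.py
```

```text
time: 20.85
tool_pos: [577.3, 224.8, 213.2]
tcp_rot: [179.7, 0.1, 162.2]
ft_force: [-1.5, -0.6, 7.9]
finger_gap: 0.2
20.85 [-1.5 -0.6  7.9] 0.19 [577.26 224.79 213.17] [1.797e+02 1.000e-01 1.622e+02]
```

```bash
python3 -m crank '[[[0,0,-0.002,0,0,0],[0,0,-0.005,0,0,0],[0,0,-0.02,0,0,0],[0,0,-0.036,0,0,0],[0,0,-0.036,0,0,0],[0,0,-0.036,0,0,0]]]' 0; cat > cap.py <<'E'
from h import *
c=r.get_calibration("wrist");p,d=r.snapshot("wrist"); cv2.imwrite("pics/w9.png",p)
P=cloud(c,d); m=(P[...,2]>209)&(P[...,2]<222)&(np.hypot(P[...,0]-576,P[...,1]-223)<18); q=P[m]; print(len(q),np.median(q[:,2]))
b=(P[...,2]>180)&(P[...,2]<205)&(np.hypot(P[...,0]-580,P[...,1]-250)<22)&(p.min(-1)>110); q=P[b]; 
if len(q): print("button",len(q),q.mean(0), "dist", np.percentile((q[:,:2]-[576.4,223])@[.307,.952],[5,50,95]))
E
python3 cap.py; python3 st.py
```

```text
time: 21.6
tool_pos: [577.2, 224.6, 249.3]
tcp_rot: [179.6, 0.1, 162.2]
ft_force: [0.1, -0.6, 0.1]
finger_gap: 85.1
2142 215.13752146664848
button 183 [581.60759223 249.46447245 196.80454093] dist [23.18405884 26.97532887 29.26669772]
21.65 [ 0.  -0.3  1. ] 85.09 [576.96 224.53 248.75] [1.797e+02 1.000e-01 1.622e+02]
```

View pics/w9.png

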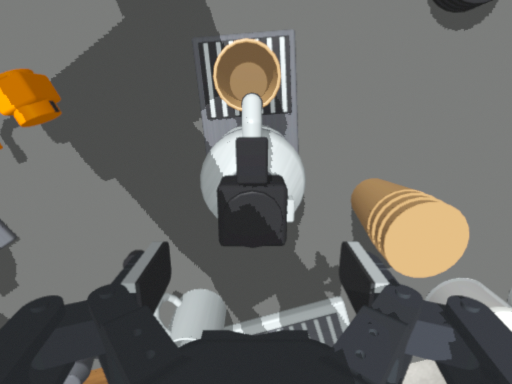

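The cap now stays at 215.1 mm, the height it had when clipped on keg_old, although the pin pushes up (unclipped it stood at 218.5). The button at (290,208) is out again. I back away and check the counter.

```bash
python3 -m crank '[[[0,0,-0.03,0,0,0],[0,0,-0.06,0,0,0],[-0.05,0,-0.07,0,0,0],[-0.1,0.03,-0.07,0,0,0],[-0.15,0.06,-0.07,0,0,0],[-0.15,0.06,-0.07,0,0,0],[-0.15,0.06,-0.07,0,0,0],[-0.15,0.06,-0.07,0,0,0]]]' 0; python3 - <<'E'
from h import *
a=cv2.imread("pics/top0.png"); b0=cv2.imread("pics/scene0.png")
p,d=r.snapshot("top"); q,d=r.snapshot("scene")
cv2.imwrite("pics/fin.png",np.vstack([np.hstack([a[80:280,90:440],p[80:280,90:440]]),np.hstack([b0[100:320,90:440],q[100:320,90:440]])]))
E
python3 st.py
```

```text
time: 22.65
tool_pos: [737.1, 235.6, 321.7]
tcp_rot: [179.6, 0.2, 162.2]
ft_force: [-0.9, -0.0, 1.3]
finger_gap: 85.6
22.75 [-0.7 -0.5  0.6] 85.81 [737.17 235.57 322.47] [179.6   0.3 162.2]
```

View pics/fin.png

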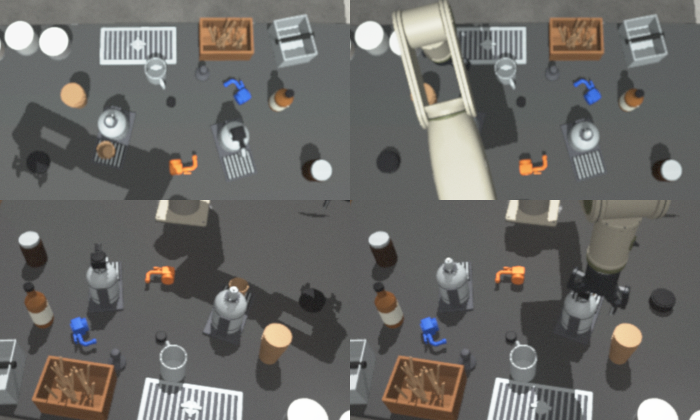

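Before-and-after views at top left/right and below match. The cup stack, jug, dust cap, bottles and look-alikes stand where they were, keg_old's post is bare at (585,130), and the head is on keg_new. The cup itself is hidden here, but the last wrist view showed it at (247,75) on the tray, the same place as before insertion. I hand in.

```bash
python3 - <<'E'
from bench import r
print(r.hand_in(), r.sense()["time"])
E
```

```text
the job is handed in; nothing more can be done
the job is handed in; nothing more can be done
```

The tap head is now on the fresh keg, clipped on and with its spout over the drip tray and cup. I handed in at about 23 s of the 70 s allowed.

**What I did**
- **Release:** I pinched the head across the button and pulled, but the first pulls held, reaching about 19 N once and about 9 N the next time. I stopped, pushed down slightly to take the load off the catches, gripped harder (70 N), and the head came off freely.
- **Fit:** I turned the head to the key angle measured from the wrist camera (about -18°). The slot dropped over the key on the first try.
- **Press:** Lateral force was building as I pushed down in the grip (about 12 N upward), so I let go. I then pressed the cap home with shut fingers; the readings taken at the end of each move peaked at about 8 N.

**Last checks**
- **Clipped:** The cap stays at 215.1 mm against the valve pin, the same height as when it was clipped on the old keg. Unclipped it stood at 218.5 mm. The button is back out.
- **Surroundings:** The other things look unmoved in the before-and-after pictures. The arm hid the cup in the final views, but the last wrist view showed it where it had been.

**Not confirmed**
- The press needed less force than the 12 to 18 N stated. I think the catches were already on the lip when I let go, so I saw no distinct click.
- I did not do a tug test.

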